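# Sift the small nuts out of the mixed lot

### The job

The sieve on the sifting bench holds a mixed lot of nuts. Take its grip, draw it along the rods over the catch pan until it gently touches the stop collars, then shake it side to side along the rods, just clear of the collars, until all five small nuts have dropped into the pan and only the three large ones stay. Then slide it back fully home against the back stop and let go; keep it on its rods, do not ram or press it hard against anything, and leave the other things on the table alone.

Things in the scene. Friction and masses are not known exactly. Their poses are not given: they have to be found in the camera images.
- sifter: sifting bench of bare metal, fixed to the table: a catch pan under two level round steel guide rods between two upright aluminium end plates (90 mm high). Origin on the table under its centre; x across the rods (robot on the -x side), y along the rods, z up. Inner faces of the end plates at y = -205 mm and +205 mm; open pan from y = -40 to +205 mm, 140 mm wide inside
- back_stop (a point): the back stop: front face of two rubber buffers (6 mm thick, 4 N per mm together) on the -y end plate, point midway between them, 80 mm above the table. The sieve is home when its frame touches them: its centre then stands 67 mm along the bench's +y from this point. From the end plate to y = -40 mm a closed loading plate lies 3 mm under the sieve's grid, so nothing falls through there
- rods (a point): point midway between the guide rods at the bench's centre, 66 mm above the table; rods 12 mm thick, 170 mm apart. Each rod carries a clamped dark stop collar, 30 mm across, with a springy rubber face (4 N per mm together). Their place is NOT measured and differs at each start: the sieve meets both where its centre is somewhere from +63 to +107 mm along the bench's y from this point; find them by feel
- pan (a point): centre of the open catch pan's floor, 4 mm above the table; the pan reaches 122 mm to either side of it along the bench's y and 70 mm along its x. The sieve's grid is wholly over the open pan when its centre is at y = +23 mm or more in the bench's frame. Slow sliding keeps the nuts lying where they are on the grid; brisk strokes (about 35 mm in 0.2 s) make them slip and drop
- sieve: loose aluminium sieve riding on the rods by two white runners, free to slide along the bench's y (2 mm side play; axes parallel to the bench's): frame 134 mm square outside, 126 inside, 45 mm high; floor a staggered grid of 3.6 mm round wire, openings 22 mm square. Origin: centre of its underside, 62 mm above the table; grid top 4 mm higher. Starts 10 to 24 mm short of home. 0.34 to 0.53 kg without the nuts; slides with 1 to 3 N
- sieve_grip (a point): centre of the sieve's black upright grip, on its robot side (-x): a block 30 mm along the sieve's x, 22 mm along its y (take it across this), 56 mm high, top 28 mm above this point. The point lies 102 mm from the sieve's centre and 47 mm above its origin, 109 mm above the table. The frame's wall is 20 mm from the grip, its top 2 mm below this point's height
- small1_mid (a point): small hex nut, bare steel, 17 mm across the flats (20 mm over the corners), 8 mm thick, 12 g, slightly oiled; starts lying flat on the sieve's grid, where two wires meet. Point at its centre
- small2_mid (a point): small hex nut, bare steel, 17 mm across the flats (20 mm over the corners), 8 mm thick, 12 g, slightly oiled; starts lying flat on the sieve's grid, where two wires meet. Point at its centre
- small3_mid (a point): small hex nut, bare steel, 17 mm across the flats (20 mm over the corners), 8 mm thick, 12 g, slightly oiled; starts lying flat on the sieve's grid, where two wires meet. Point at its centre
- small4_mid (a point): small hex nut, bare steel, 17 mm across the flats (20 mm over the corners), 8 mm thick, 12 g, slightly oiled; starts lying flat on the sieve's grid, where two wires meet. Point at its centre
- small5_mid (a point): small hex nut, bare steel, 17 mm across the flats (20 mm over the corners), 8 mm thick, 12 g, slightly oiled; starts lying flat on the sieve's grid, where two wires meet. Point at its centre
- big1_mid (a point): large hex nut, bare steel, 30 mm across the flats (35 mm over the corners), 16 mm thick, 64 g; starts on the sieve's grid and cannot pass it. Point at its centre
- big2_mid (a point): large hex nut, bare steel, 30 mm across the flats (35 mm over the corners), 16 mm thick, 64 g; starts on the sieve's grid and cannot pass it. Point at its centre
- big3_mid (a point): large hex nut, bare steel, 30 mm across the flats (35 mm over the corners), 16 mm thick, 64 g; starts on the sieve's grid and cannot pass it. Point at its centre
- tape_roll: clear packing-tape roll, 100 mm across, 48 mm high, lying flat on the robot side of the sifting bench; bystander; origin under its centre
- screwdriver: screwdriver with a black handle, 200 mm long, lying beyond the sifting bench; bystander; origin under its middle
- offcut: 70 mm offcut of trough-shaped aluminium lamp profile, 105 mm wide over its flanges, 40 mm high, beside the bench's +y end; bystander; origin under its centre
- tin: closed steel tin with a paper band, 72 mm across, 70 mm high, to the robot's left; bystander; origin under its centre
- carton: cardboard box 110 x 80 x 60 mm, on the robot side of the sifting bench, left; bystander; origin under its centre
Mind the look-alikes: they are no part of the job. What is shaped like the part that bears big1_mid but red is not meant. Leave any yellow look-alike of the part that bears big2_mid alone.

How it is judged (in metres and radians):
On the way, in this order (a step that is already met when the one before it is completed fails the run):
1. the sieve, drawn out over the pan, touches the stop collars (contact force between sieve and collars above 1 N and y of sieve in the frame of sifter above 0.03 m), for 0.05 s.
2. all five small nuts lie in the catch pan, the three large ones are still in the sieve (z of each of small1_mid, small2_mid, small3_mid, small4_mid, small5_mid in the frame of sifter below 0.035 m and y of small1_mid in the frame of sifter between -0.04 and 0.205 m and x of small1_mid in the frame of sifter between -0.07 and 0.07 m and y of small2_mid in the frame of sifter between -0.04 and 0.205 m and x of small2_mid in the frame of sifter between -0.07 and 0.07 m and y of small3_mid in the frame of sifter between -0.04 and 0.205 m and x of small3_mid in the frame of sifter between -0.07 and 0.07 m and y of small4_mid in the frame of sifter between -0.04 and 0.205 m and x of small4_mid in the frame of sifter between -0.07 and 0.07 m and y of small5_mid in the frame of sifter between -0.04 and 0.205 m and x of small5_mid in the frame of sifter between -0.07 and 0.07 m and z of big1_mid in the frame of sieve between 0.006 and 0.045 m and x of big1_mid in the frame of sieve between -0.063 and 0.063 m and y of big1_mid in the frame of sieve between -0.063 and 0.063 m and z of big2_mid in the frame of sieve between 0.006 and 0.045 m and x of big2_mid in the frame of sieve between -0.063 and 0.063 m and y of big2_mid in the frame of sieve between -0.063 and 0.063 m and z of big3_mid in the frame of sieve between 0.006 and 0.045 m and x of big3_mid in the frame of sieve between -0.063 and 0.063 m and y of big3_mid in the frame of sieve between -0.063 and 0.063 m), for 0.2 s.
At the end, for the whole second after the job is handed in: The sieve rests level on the rods, still, fully home (within 4 mm of the back stop); all five small nuts lie in the catch pan and all three large nuts lie inside the sieve; the robot has let go (all of step 2 and y of sieve in the frame of sifter below -0.128 m and z of sieve in the frame of sifter between 0.058 and 0.066 m and angle between sieve's own z axis and vertical below 0.05 rad and linear speed of sieve below 0.02 m/s); the robot touches nothing.
It fails at once if the sieve is pushed or knocked against the stop collars or the back stop with more than 25 N (contact force between sieve and collars above 25 N or contact force between sieve and buffers above 25 N).
It fails at once if the sieve is pressed or jammed on the bench with more than 60 N in all (its weight included) (contact force between sieve and sifter above 60 N).
It fails at once if the sieve is lifted or tipped off its rods (over 12 mm or 0.15 rad) (z of sieve in the frame of sifter above 0.074 m or angle between sieve's own z axis and vertical above 0.15 rad).
It fails at once if another thing on the table is moved by more than 20 mm (distance of any of tape_roll, screwdriver, offcut, tin, carton from where it was at the start of the episode above 0.02 m).
It also fails if it takes over 51 s, if anything falls off the work surface, if the arm or the gripper's body presses on something with over 40 N, if the wrist force passes 120 N, or if a joint passes its speed limit or range.

### The arm

A 6-joint arm with a two-finger parallel gripper is mounted at the origin on the work surface. World frame = base frame: x ahead of the robot, y to its left, z up, the work surface at z = 0. Lengths are in mm, angles in rad, forces in N, time in s.
With the tool pointing down it reaches from about 275 to 1000 mm from the base axis. Payload 8.4 kg.
Tool frame: the origin (TCP) lies on the mounting face of the last link; the fingertips stand 173 mm ahead of it and the grasp point (between the pads) lies 155 mm ahead of it; z points along the fingers, y is the direction in which the jaws open and shut (so a half turn about z gives the same grasp; the last joint's range is limited). The gripper opens to 85 mm and grips with 20 to 120 N. Pads are 22 mm wide; open, the fingers measure 114 mm over their backs; the gripper's body (76 mm by 85 mm) begins 54 mm behind the grasp point. The pads swing forward as they close: fully open they stand 13 mm farther back than shut.
Start: joints at [-0.002, 0.353, 1.633, -0, 1.155, -0.002], TCP at [625.004, -0, 404.681] pointing down, gripper open.
Joint ranges: [-2.63, 2.63], [-0.92, 2.1], [0.06, 2.66], [-1.3, 4.44], [0, 2.69], [-3.02, 3.02]. Speed limits (rad/s): [2.22, 2.22, 2.79, 3.14, 3.14, 3.14].

### API

Orientations are given as [roll, pitch, yaw] about the fixed x, y, z axes, in that order (R = Rz(yaw) Ry(pitch) Rx(roll)).
In Python, from rig import r, grab_frame, spotter gives the robot as it stands.
- The arm moves only by the tool apply_moves, never from a script. Its argument "motion" is text: rows parted by semicolons, each of 5 numbers parted by spaces: the opening, from -1 (shut) to 1 (fully open), then the shift along the tool's x, y, z as a fraction of full scale, then the turn about the tool's z as a fraction of full scale. In form: hand x y z twist; .... A call has 1 to 20 rows; each row is the pose to reach, as a shift and turn from the pose commanded when the call began, along the tool's axes at that moment, turning the shorter way round; what a row does not reach only later rows make up. Full scale, the value 1, is 1 m for a shift and pi rad for a turn. A row lasts 1/12 s, in which the tool goes at most 41.7 mm and 7.16 degrees, less where a joint would pass 70% of its speed; a pose out of reach is approached as far as the arm can. A call with a number of a shift or a turn outside -1 to 1 is refused whole. A call with a gripper value outside its range is refused whole. The fingers move at their own pace and stop on an object; "squeeze" is the grip in N (left out, the last holds). Time passes only in rows, so rows that repeat a pose let the fingers close. It gives the time, the measured TCP pose, the force and the opening at its end, in the units of the state.
- r.sense(): the state, without advancing time (a new reading comes with each control period).
- grab_frame(name): name is "scene" or "side" or "wrist"; returns a dict with "img" (400x640x3 uint8, red, green, blue), "fx", "fy", "cx", "cy" (pixels), "R" (3x3) and "t" (3): a world point X has camera coordinates R X + t. Camera axes: x right, y down, z forward; pixel columns grow to the right and rows downward; lengths in mm; the calibration is good to about 2 mm. A picture is of the moment at which its call begins. There is no depth.
- r.sign_off(): hands the job in, once; it reports no verdict.
Trained networks look in the newest picture that a camera, given by its name, has taken for a name from the list of things; names that differ only in an ending like _2 or _b are one class to them, and where a whole thing is asked for, a point or a joint stands for the part that bears it (a point fixed in the world has none). Each returns a list of dicts, best first, with "conf" (0 to 1); they miss things now and then, are a little off and sometimes report something else, mostly with a low value. They report only what shows in the picture. A call takes as long as a camera call. They do not tell look-alikes from the thing itself.
- spotter.boxes_of(query, camera): "point" ([x, y, z] in mm, in world coordinates, good to about 4 mm: the middle of the surface that is visible of it).
- spotter.place_of(query, camera): "point" ([x, y, z] in mm, in world coordinates, good to about 4 mm: a listed point, or the origin of a listed thing).
The state is a dict: "clock": time; "qpos": joint angles; "qvel": joint speeds; "joint_efforts": joint torques, N m; "eef_pos": TCP position; "tcp_rot": TCP orientation; "contact_force": force on the tool from outside, world axes, zero at the start; "wrist_torque": the same for the moment, N m; "opening": opening from 0.0 (shut) to 1.0 (fully open).
Only numpy, scipy, OpenCV 4.12 (cv2) and the standard library are available. Lean on these libraries where they do the work, as an engineer would, in place of code of your own. Each camera call takes 0.05 s, during which the arm holds its last target.

## Working session

There is one attempt and no reset: what is moved stays moved. The work goes in short steps, Python scripts to look and compute and a tool call to move; the robot and the scene stay as the last step left them, time stands still between calls to the robot, and variables do not carry over. Pictures are saved under pics/ and viewed, and the job is handed in when it is done.

Besides the shell and the picture viewer there is one more tool, called after "Call:" as name(argument=value, ...), one argument or row to a line, values as JSON. apply_moves: Moves the arm, as the interface text tells. Its arguments: {"type":"object","properties":{"motion":{"type":"string"},"squeeze":{"type":"number"}},"required":["motion"]}

```bash
mkdir -p pics; ls; python3 - <<'E'
from rig import r, grab_frame, spotter
import cv2
print(r.sense())
for c in ["scene","side","wrist"]:
    f=grab_frame(c); cv2.imwrite(f"pics/{c}0.png",f["img"][:,:,::-1])
    print(c,f["fx"],f["R"].round(3).tolist(),f["t"])
    for q in ["sifter","sieve","sieve_grip","back_stop","rods","big1_mid","small1_mid"]:
        print(q,[(round(d["conf"],2),[round(v) for v in d["point"]]) for d in spotter.place_of(q,c)][:6])
E
```

```text
pics
{'clock': 0.0, 'qpos': array([-2.37297582e-03,  3.53614994e-01,  1.63413239e+00,  2.25811358e-05,
        1.15520484e+00, -2.40967778e-03]), 'qvel': array([-1.61968129e-05, -1.25194008e-03, -2.08091217e-03, -1.43309529e-03,
       -8.53743231e-04, -1.68171429e-03]), 'joint_efforts': array([-2.03471049e-03, -6.05236173e+01, -3.42063046e+01, -2.62302356e-04,
        9.48130677e-03,  3.61521288e-06]), 'eef_pos': array([6.24761052e+02, 2.09561450e-02, 4.03982974e+02]), 'tcp_rot': array([-3.14023314e+00, -2.39226249e-05,  1.57082388e+00]), 'contact_force': array([ 0.72932461, -0.89307881, -0.26123483]), 'wrist_torque': array([-0.00484096,  0.00445616,  0.01776008]), 'opening': 0.9989035336205135}
scene 390.19852295223603 [[0.41, 0.912, -0.009], [0.748, -0.342, -0.568], [-0.521, 0.226, -0.823]] [-244.17172552 -349.77532085 1209.28101994]
sifter [(0.72, [620, -56, 71]), (0.61, [577, 3, -2])]
sieve [(0.68, [590, -103, 63]), (0.23, [424, -163, 2])]
sieve_grip [(0.94, [486, -116, 110])]
back_stop [(0.62, [600, -190, 78])]
rods [(0.8, [572, 7, 66])]
big1_mid [(0.64, [498, -327, 9]), (0.61,
[... 215 characters left out ...]
94674436 979.33688476]
sifter []
sieve [(0.87, [590, -101, 64])]
sieve_grip [(0.85, [486, -116, 113]), (0.63, [440, 356, 3])]
back_stop [(0.81, [601, -188, 77])]
rods [(0.91, [574, 13, 70]), (0.73, [571, 92, 1])]
big1_mid [(0.72, [554, -147, 76]), (0.46, [496, -328, 8])]
small1_mid [(0.52, [444, 356, 3])]
wrist 296.67131805739297 [[1.0, -0.0, -0.0], [-0.0, -0.964, 0.268], [-0.0, -0.268, -0.964]] [-624.99198939  -35.50394681  380.28430702]
sifter [(0.95, [574, 4, 1]), (0.47, [545, -74, 73])]
sieve [(0.9, [590, -102, 58])]
sieve_grip []
back_stop [(0.41, [630, -114, 76])]
rods [(0.69, [576, 5, 64]), (0.58, [561, -149, 75])]
big1_mid [(0.86, [558, -148, 74])]
small1_mid [(0.63, [622, -63, 72])]
```

View pics/scene0.png

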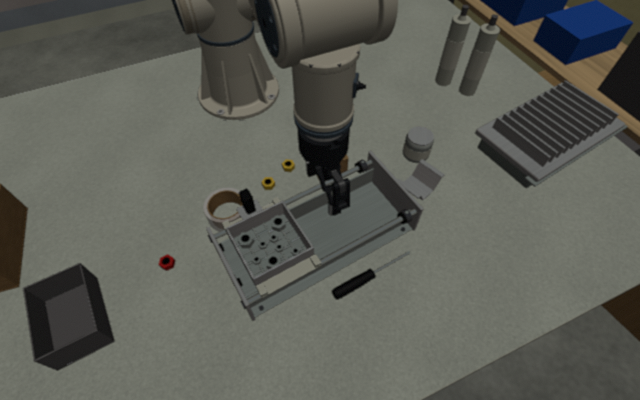

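View pics/side0.png

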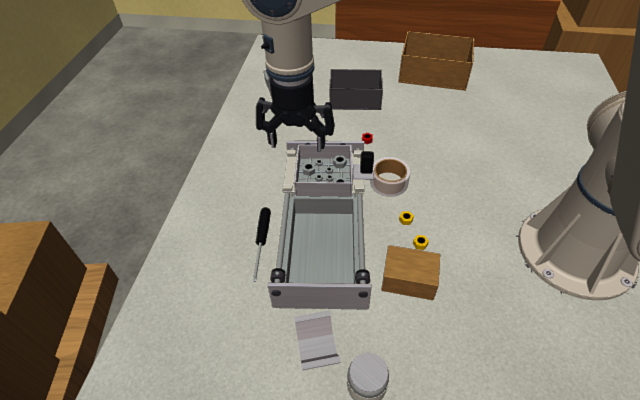

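View pics/wrist0.png

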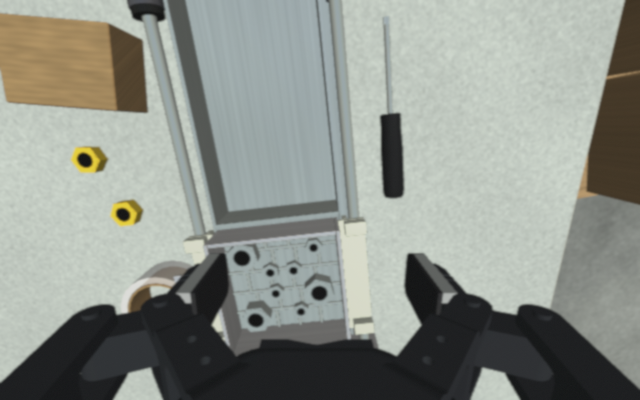

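The sieve holds three large and five small steel nuts (scene ~(265,240), wrist ~(240-320,245-320)). The red nut at scene (167,262) and the yellow nuts at (268,183) and (288,165) are off the bench, so they are the decoys. Next I refine the bench's pose and check it by overlay.

```bash
cat > h.py <<'E'
from rig import r, grab_frame, spotter
import numpy as np, cv2
def proj(f,X):
    X=np.atleast_2d(np.array(X,float)); c=X@f["R"].T+f["t"]
    return np.c_[f["fx"]*c[:,0]/c[:,2]+f["cx"], f["fy"]*c[:,1]/c[:,2]+f["cy"]]
def best(q,c):
    l=spotter.place_of(q,c); return l
E
python3 - <<'E'
from h import *
from scipy.optimize import least_squares
obs=[]
acc={}
F={}
for k in range(4):
  for c in ["scene","side","wrist"]:
    F[c]=grab_frame(c)
    for q,l0 in [("rods",(573,9)),("back_stop",(600,-189)),("sieve",(590,-102)),("sieve_grip",(486,-116))]:
        for d in spotter.place_of(q,c):
            p=np.array(d["point"])
            if d["conf"]>.4 and np.hypot(*(p[:2]-l0))<15: acc.setdefault(q,[]).append(p)
for q in acc: print(q,len(acc[q]),np.mean(acc[q],0).round(1),np.std(acc[q],0).round(1))
def w(p,L): # bench->world
    L=np.atleast_2d(L).astype(float);c,s=np.cos(p[2]),np.sin(p[2]); return np.c_[p[0]+c*L[:,0]-s*L[:,1],p[1]+s*L[:,0]+c*L[:,1],L[:,2]]
loc={"rods":lambda s:(0,0,66),"back_stop":lambda s:(0,-199,80),"sieve":lambda s:(0,s,62),"sieve_grip":lambda s:(-102,s,109)}
m={q:np.mean(v,0) for q,v in acc.items()}
fun=lambda p:np.concatenate([(w(p,loc[q](p[3]))[0]-m[q])[:2]*np.sqrt(len(acc[q])) for q in m])
s=least_squares(fun,[573,9,.13,-115]); print(s.x, s.fun.round(1))
np.save("pose.npy",s.x); p=s.x
for c in F:
    im=F[c]["img"][:,:,::-1].copy()
    for x in(-85,85):
        a=proj(F[c],w(p,[[x,-205,66],[x,205,66]])).astype(int); cv2.line(im,tuple(map(int,a[0])),tuple(map(int,a[1])),(0,0,255),1)
    for y in(-205,205):
        a=proj(F[c],w(p,[[-100,y,90],[100,y,90]])); cv2.line(im,tuple(map(int,a[0])),tuple(map(int,a[1])),(0,255,0),1)
    a=proj(F[c],w(p,[[67*i,p[3]+67*j,107] for i,j in((-1,-1),(1,-1),(1,1),(-1,1))])).astype(np.int32); cv2.polylines(im,[a],True,(255,0,0),1)
    a=proj(F[c],w(p,[[-102+15*i,p[3]+11*j,137] for i,j in((-1,-1),(1,-1),(1,1),(-1,1))])).astype(np.int32); cv2.polylines(im,[a],True,(255,0,255),1)
    if c=="scene": im=cv2.resize(im[130:330,180:450],None,fx=2.9,fy=2.9)
    if c=="side": im=cv2.resize(im[120:320,240:460],None,fx=2.9,fy=2.9)
    cv2.imwrite(f"pics/{c}1.png",im)
E
```

```text
rods 12 [575.4   8.1  66.9] [2.1 3.1 3.8]
back_stop 8 [ 599.5 -191.9   76.8] [1.1 1.3 1.9]
sieve 12 [ 590.6 -102.5   63. ] [1.9 2.2 2.2]
sieve_grip 8 [ 485.3 -114.9  108.8] [1.9 2.  2.2]
[ 5.75638128e+02  7.16968481e+00  1.19766941e-01 -1.10526522e+02] [ 0.9 -3.4 -0.2  4.2 -6.1 -0.4  6.5  0.3]
```

View pics/scene1.png

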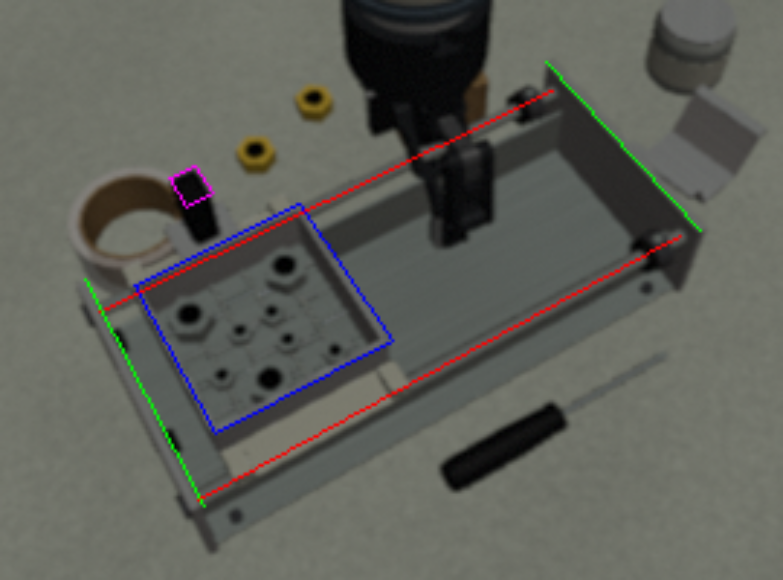

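View pics/side1.png

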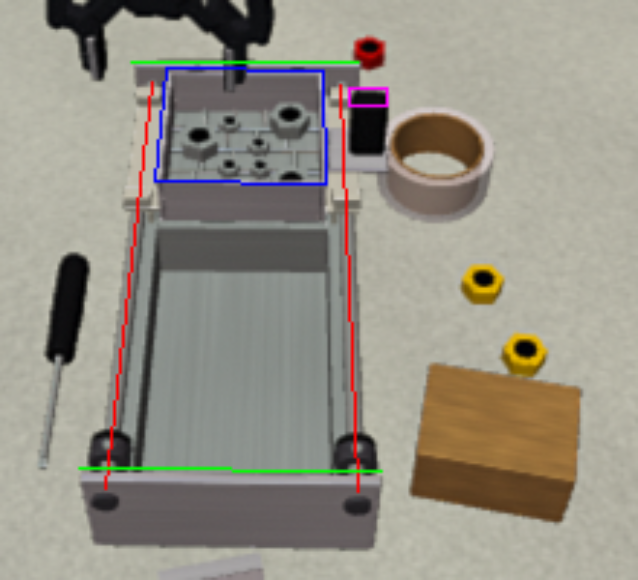

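View pics/wrist1.png

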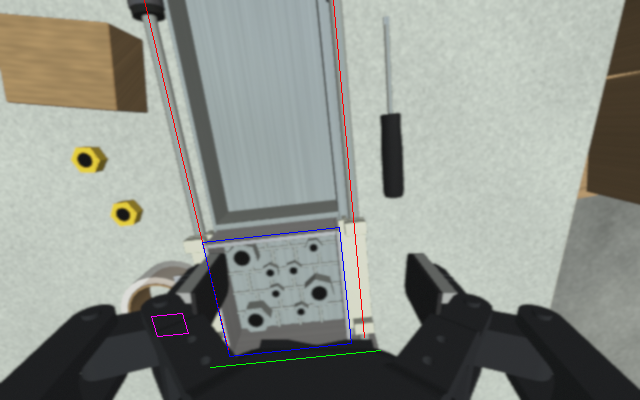

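```bash
python3 - <<'E'
from h import *
f=grab_frame("wrist"); im=f["img"][:,:,::-1].copy()
a=cv2.resize(im[0:240,130:370],(800,600)) 
a=cv2.resize(im[0:240,130:370],(600,600),interpolation=cv2.INTER_CUBIC)
cv2.imwrite("pics/w2.png",a)
f=grab_frame("side"); im=f["img"][:,:,::-1].copy()
cv2.imwrite("pics/s2.png",cv2.resize(im[180:310,260:385],(575,598),interpolation=cv2.INTER_CUBIC))
E
```

```text
(no output)
```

View pics/w2.png

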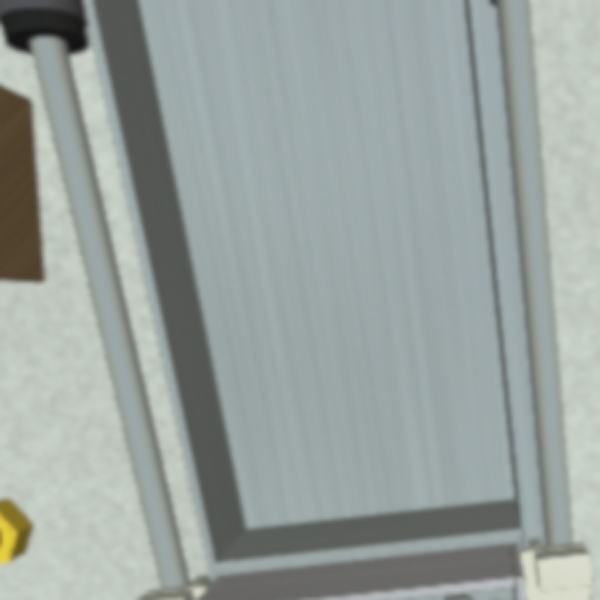

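View pics/s2.png

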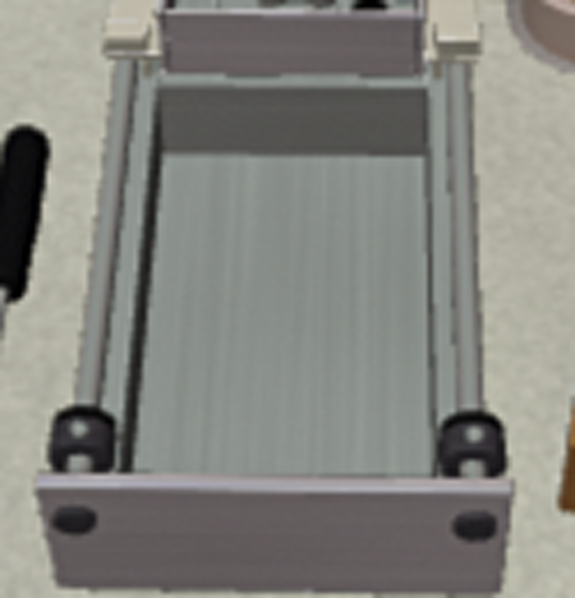

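```bash
python3 - <<'E'
from h import *
from scipy.optimize import least_squares
P={"wrist":[(149.6,20,-1),(200,232,-1),(335.2,8,1),(353.6,216,1)],"side":[(287,195.2,1),(279.3,264.8,1),(359.8,195.2,-1),(362.2,264.8,-1)]}
pts=[]
for c,l in P.items():
    f=grab_frame(c); C=-f["R"].T@f["t"]
    for u,v,s in l:
        d=f["R"].T@np.array([(u-f["cx"])/f["fx"],(v-f["cy"])/f["fy"],1]); X=C+d*(66-C[2])/d[2]; pts.append((X[0],X[1],s)); print(c,s,X.round(1))
p0=np.load("pose.npy"); pts=np.array(pts)
def fun(q,P=pts):
    c,s=np.cos(q[1]),np.sin(q[1])
    return (P[:,0]-q[0])*c+(P[:,1]-p0[1])*s-85*P[:,2]
for P in(pts,pts[:4],pts[4:]):
    s=least_squares(fun,[p0[0],p0[2]],args=(P,)); print(p0[:3],s.x,s.fun.round(1))
E
```

```text
wrist -1 [471.4 160.   66. ]
wrist -1 [496. -48.  66.]
wrist 1 [642.5 169.6  66. ]
wrist 1 [666.  -29.4  66. ]
side 1 [665.2 -25.   66. ]
side 1 [642.5 166.6  66. ]
side -1 [495.7 -46.4  66. ]
side -1 [474.  144.6  66. ]
[5.75638128e+02 7.16968481e+00 1.19766941e-01] [5.75525235e+02 1.16883282e-01] [-0.6 -0.4  0.4  0.5  0.3  0.1 -0.5  0.2]
[5.75638128e+02 7.16968481e+00 1.19766941e-01] [5.75576743e+02 1.17955699e-01] [-0.5 -0.5  0.5  0.4]
[5.75638128e+02 7.16968481e+00 1.19766941e-01] [5.75469362e+02 1.15666435e-01] [ 0.4 -0.1 -0.4  0.1]
```

Call:
apply_moves(
  motion="1 -0.03 -0.035 0.01 0.1; 1 -0.06 -0.07 0.03 0.2; 1 -0.09 -0.105 0.05 0.3; 1 -0.1145 -0.138 0.07 0.4; 1 -0.1145 -0.138 0.07 0.4628; 1 -0.1145 -0.138 0.07 0.4628; 1 -0.1145 -0.138 0.07 0.4628; 1 -0.1145 -0.138 0.07 0.4628; 1 -0.1145 -0.138 0.07 0.4628; 1 -0.1145 -0.138 0.07 0.4628; 1 -0.1145 -0.138 0.07 0.4628; 1 -0.1145 -0.138 0.07 0.4628; 1 -0.1145 -0.138 0.07 0.4628; 1 -0.1145 -0.138 0.07 0.4628",
  squeeze=40,
)

```text
clock: 5.57
eef_pos: [487.0, -114.5, 334.8]
tcp_rot: [3.142, -0.0, 0.12]
contact_force: [-0.5, -0.2, 0.7]
opening: 0.998
```

```bash
python3 - <<'E'
from h import *
f=grab_frame("wrist"); im=f["img"][:,:,::-1].copy()
p=[575.5,7.2,.117]
def w(L):
    c,s=np.cos(p[2]),np.sin(p[2]); return [p[0]+c*L[0]-s*L[1],p[1]+s*L[0]+c*L[1],L[2]]
a=proj(f,[w((-102+15*i,-110.5+11*j,137)) for i,j in((-1,-1),(1,-1),(1,1),(-1,1))]).astype(np.int32); cv2.polylines(im,[a],True,(255,0,255),1)
cv2.imwrite("pics/w3.png",im)
for c in ["scene","side","wrist"]:
    grab_frame(c); print(c,[(round(d["conf"],2),np.round(d["point"],1)) for d in spotter.place_of("sieve_grip",c)][:3])
print(r.sense())
E
```

```text
scene [(0.6, array([ 485.3, -115.9,  103. ]))]
side [(0.67, array([ 484.1, -113.1,  109.8])), (0.16, array([440.5, 357.3,   3.1]))]
wrist [(0.79, array([ 484.6, -116.9,  111. ]))]
{'clock': 5.9167, 'qpos': array([-2.33907460e-01,  2.45076156e-01,  1.96303477e+00, -1.84941139e-05,
        9.33474220e-01,  1.21928488e+00]), 'qvel': array([-0.00072045,  0.00179173, -0.00062209, -0.00044018, -0.00240857,
        0.00464196]), 'joint_efforts': array([-7.15023270e-05, -4.74039602e+01, -2.89627075e+01,  2.03469294e-04,
        5.74554688e-04, -1.96884602e-02]), 'eef_pos': array([ 487.0199852 , -114.50228079,  334.68032402]), 'tcp_rot': array([ 3.14157611e+00, -1.93452840e-06,  1.17614996e-01]), 'contact_force': array([ 0.12972702, -0.86841615, -0.15012328]), 'wrist_torque': array([ 0.01542582,  0.01689931, -0.01400191]), 'opening': 0.9986506051280017}
```

View pics/w3.png

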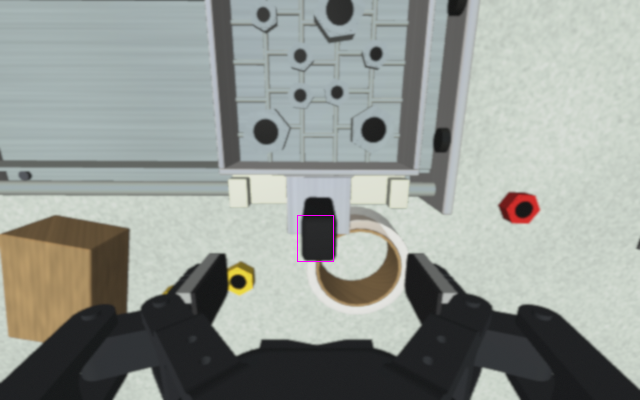

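The magenta box lies on the grip's top face (303-334, 215-262), so I'm centred. Descending and closing.

Call:
apply_moves(
  motion="1 0 0 0.02 0; 1 0 0 0.04 0; 1 0 0 0.055 0; 1 0 0 0.064 0; 1 0 0 0.068 0; 1 0 0 0.068 0; 1 0 0 0.068 0; 0.3 0 0 0.068 0; 0 0 0 0.068 0; -0.2 0 0 0.068 0; -0.4 0 0 0.068 0; -0.6 0 0 0.068 0; -0.8 0 0 0.068 0; -1 0 0 0.068 0; -1 0 0 0.068 0; -1 0 0 0.068 0; -1 0 0 0.068 0; -1 0 0 0.068 0",
  squeeze=40,
)

```text
clock: 7.42
eef_pos: [487.2, -114.6, 267.1]
tcp_rot: [3.141, -0.001, 0.117]
contact_force: [-1.2, -0.7, 5.8]
opening: 0.25
```

```bash
python3 - <<'E'
from h import *
f=grab_frame("wrist"); cv2.imwrite("pics/w4.png",f["img"][:,:,::-1])
f=grab_frame("side"); cv2.imwrite("pics/s4.png",f["img"][100:320,220:460,::-1].repeat(2,0).repeat(2,1))
s=r.sense();print(s["contact_force"],s["wrist_torque"],s["opening"])
E
```

```text
[-0.92283387 -0.01678439  5.3413275 ] [-0.0911274   0.17126305 -0.04138717] 0.25155749788544046
```

View pics/w4.png

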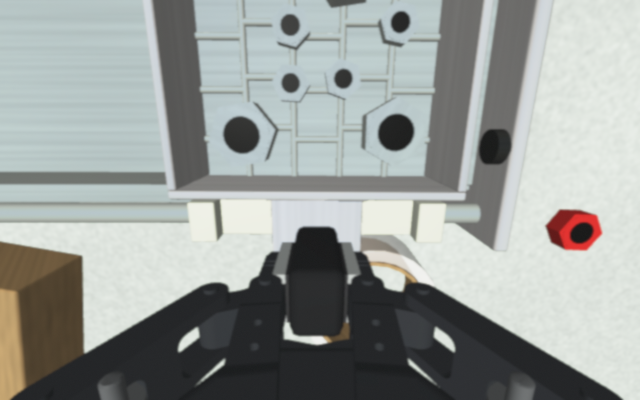

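View pics/s4.png

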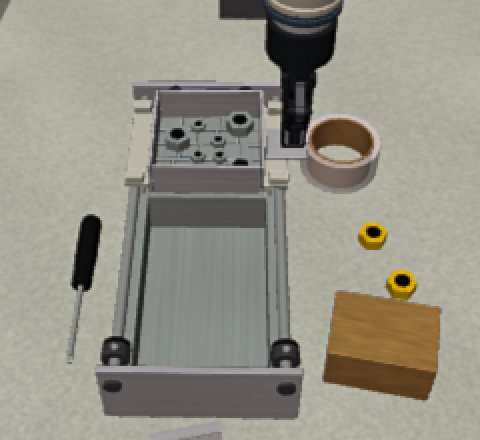

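Call:
apply_moves(
  motion="-1 0 -0.001 0 0; -1 0 -0.003 0 0; -1 0 -0.006 0 0; -1 0 -0.01 0 0; -1 0 -0.015 0 0; -1 0 -0.02 0 0; -1 0 -0.025 0 0; -1 0 -0.03 0 0; -1 0 -0.035 0 0; -1 0 -0.04 0 0; -1 0 -0.045 0 0; -1 0 -0.05 0 0; -1 0 -0.055 0 0; -1 0 -0.06 0 0; -1 0 -0.065 0 0; -1 0 -0.07 0 0; -1 0 -0.074 0 0; -1 0 -0.077 0 0; -1 0 -0.079 0 0; -1 0 -0.08 0 0",
)

```text
clock: 9.18
eef_pos: [478.0, -34.8, 267.0]
tcp_rot: [3.141, -0.001, 0.117]
contact_force: [0.2, -3.3, 5.6]
opening: 0.253
```

```bash
python3 - <<'E'
from h import *
f=grab_frame("wrist"); cv2.imwrite("pics/w5.png",f["img"][:,:,::-1])
s=r.sense();print(s["contact_force"],s["wrist_torque"],s["opening"],s["eef_pos"])
E
```

```text
[ 0.69731715 -1.64596544  6.92629326] [-0.26599616  0.00076205 -0.11238148] 0.2545753745100832 [477.94702534 -34.71097868 267.03187296]
```

View pics/w5.png

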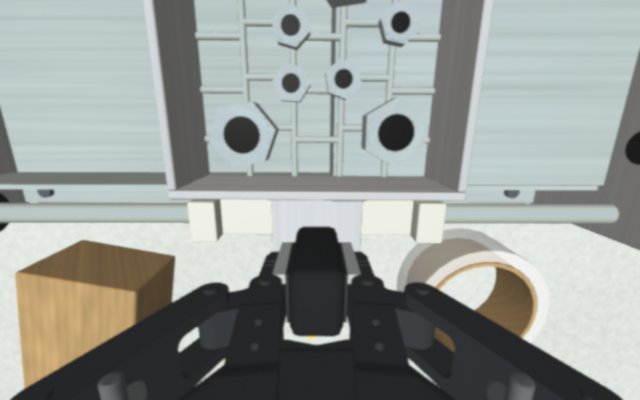

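Call:
apply_moves(
  motion="-1 0 -0.001 0 0; -1 0 -0.003 0 0; -1 0 -0.006 0 0; -1 0 -0.01 0 0; -1 0 -0.015 0 0; -1 0 -0.02 0 0; -1 0 -0.025 0 0; -1 0 -0.03 0 0; -1 0 -0.035 0 0; -1 0 -0.04 0 0; -1 0 -0.045 0 0; -1 0 -0.05 0 0; -1 0 -0.055 0 0; -1 0 -0.06 0 0; -1 0 -0.065 0 0; -1 0 -0.07 0 0; -1 0 -0.075 0 0; -1 0 -0.08 0 0; -1 0 -0.083 0 0; -1 0 -0.085 0 0",
)

```text
clock: 10.9
eef_pos: [468.0, 49.7, 267.0]
tcp_rot: [3.141, -0.001, 0.117]
contact_force: [1.0, -4.2, 7.5]
opening: 0.249
```

```bash
python3 - <<'E'
from h import *
f=grab_frame("wrist"); cv2.imwrite("pics/w6.png",f["img"][:,:,::-1])
s=r.sense();print(s["contact_force"],s["wrist_torque"],s["opening"],s["eef_pos"])
E
```

```text
[-0.04437856 -1.48613061  6.73035705] [-0.1301401   0.0014298  -0.11404895] 0.2544505847352429 [467.91289327  49.9087577  267.00389406]
```

View pics/w6.png

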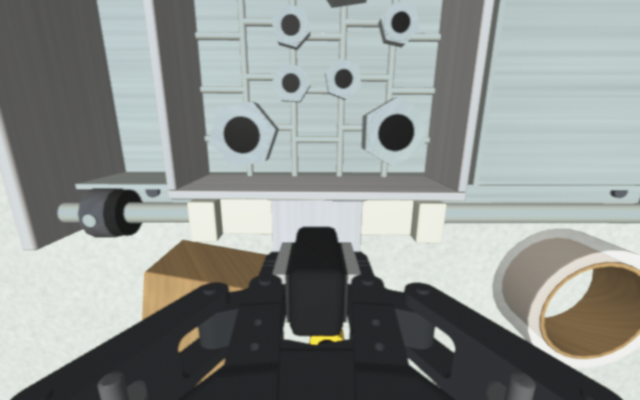

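Call:
apply_moves(
  motion="-1 0 -0.001 0 0; -1 0 -0.003 0 0; -1 0 -0.006 0 0; -1 0 -0.01 0 0; -1 0 -0.014 0 0; -1 0 -0.017 0 0; -1 0 -0.019 0 0; -1 0 -0.02 0 0; -1 0 -0.02 0 0",
)

```text
clock: 11.7
eef_pos: [465.6, 69.6, 267.0]
tcp_rot: [3.142, -0.001, 0.117]
contact_force: [0.2, -1.7, 6.3]
opening: 0.252
```

```bash
python3 - <<'E'
from h import *
f=grab_frame("wrist"); cv2.imwrite("pics/w7.png",f["img"][160:280,40:300,::-1].repeat(3,0).repeat(3,1))
s=r.sense();print(s["contact_force"],s["wrist_torque"],s["opening"],s["eef_pos"])
E
```

```text
[ 0.4455815  -1.70985309  6.14844338] [-0.24818878 -0.04562335 -0.11517836] 0.24752382944693102 [465.60460421  69.54367958 267.03508391]
```

View pics/w7.png

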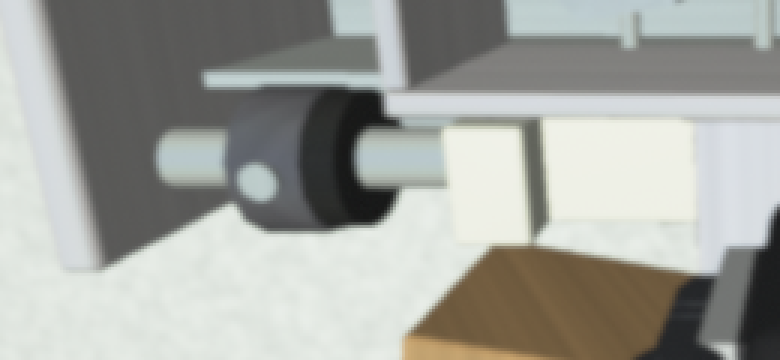

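Call:
apply_moves(
  motion="-1 0 -0.001 0 0; -1 0 -0.003 0 0; -1 0 -0.005 0 0; -1 0 -0.006 0 0; -1 0 -0.006 0 0; -1 0 -0.006 0 0",
)

```text
clock: 12.25
eef_pos: [464.9, 75.4, 267.0]
tcp_rot: [-3.142, -0.001, 0.117]
contact_force: [0.2, -1.6, 7.3]
opening: 0.252
```

Call:
apply_moves(
  motion="-1 0 -0.001 0 0; -1 0 -0.002 0 0; -1 0 -0.002 0 0; -1 0 -0.002 0 0",
)

```text
clock: 12.58
eef_pos: [464.7, 77.4, 267.0]
tcp_rot: [3.142, -0.001, 0.117]
contact_force: [-0.9, -2.4, 6.9]
opening: 0.254
```

Call:
apply_moves(
  motion="-1 0 -0.001 0 0; -1 0 -0.002 0 0; -1 0 -0.002 0 0; -1 0 -0.002 0 0",
)

```text
clock: 12.92
eef_pos: [464.4, 79.3, 267.0]
tcp_rot: [3.141, -0.001, 0.117]
contact_force: [1.2, -2.7, 6.8]
opening: 0.251
```

```bash
python3 - <<'E'
from h import *
f=grab_frame("wrist"); cv2.imwrite("pics/w8.png",f["img"][160:280,40:300,::-1].repeat(3,0).repeat(3,1))
s=r.sense();print(s["contact_force"],s["eef_pos"])
E
```

```text
[ 0.57688236 -2.30858029  6.95872298] [464.4428245   79.31257509 267.03104293]
```

View pics/w8.png

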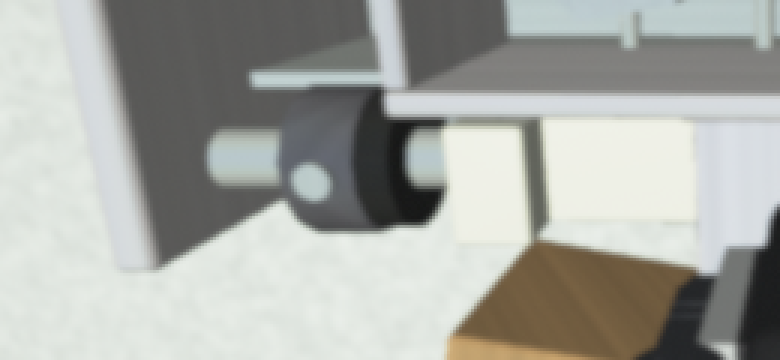

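Call:
apply_moves(
  motion="-1 0 -0.001 0 0; -1 0 -0.002 0 0; -1 0 -0.003 0 0; -1 0 -0.004 0 0; -1 0 -0.004 0 0; -1 0 -0.004 0 0",
)

```text
clock: 13.47
eef_pos: [464.0, 83.3, 267.0]
tcp_rot: [3.142, -0.001, 0.117]
contact_force: [0.8, -2.1, 7.7]
opening: 0.253
```

Call:
apply_moves(
  motion="-1 0 -0.001 0 0; -1 0 -0.002 0 0; -1 0 -0.002 0 0; -1 0 -0.002 0 0",
)

```text
clock: 13.8
eef_pos: [463.7, 85.3, 267.0]
tcp_rot: [3.142, -0.001, 0.117]
contact_force: [-0.3, -3.2, 6.6]
opening: 0.252
```

Call:
apply_moves(
  motion="-1 0 -0.001 0 0; -1 0 -0.002 0 0; -1 0 -0.002 0 0; -1 0 -0.002 0 0",
)

```text
clock: 14.13
eef_pos: [463.5, 87.3, 267.0]
tcp_rot: [3.142, -0.001, 0.117]
contact_force: [-0.3, -3.0, 7.8]
opening: 0.25
```

Call:
apply_moves(
  motion="-1 0 -0.001 0 0; -1 0 -0.0015 0 0; -1 0 -0.0015 0 0; -1 0 -0.0015 0 0",
)

```text
clock: 14.47
eef_pos: [463.3, 88.7, 267.0]
tcp_rot: [3.141, -0.001, 0.117]
contact_force: [-0.2, -2.9, 7.0]
opening: 0.254
```

```bash
python3 - <<'E'
from h import *
f=grab_frame("wrist"); cv2.imwrite("pics/w9.png",f["img"][160:280,40:300,::-1].repeat(3,0).repeat(3,1))
for i in range(3):
  grab_frame("side");s=r.sense();print(s["contact_force"],s["eef_pos"])
E
```

```text
[ 0.41625956 -2.10220176  6.8049871 ] [463.30603936  88.69656581 267.0336127 ]
[ 0.77086203 -2.99534612  7.13070915] [463.30856219  88.71825194 267.01790237]
[ 0.87415671 -2.99703996  6.84536046] [463.30966959  88.70076926 267.0347216 ]
```

View pics/w9.png

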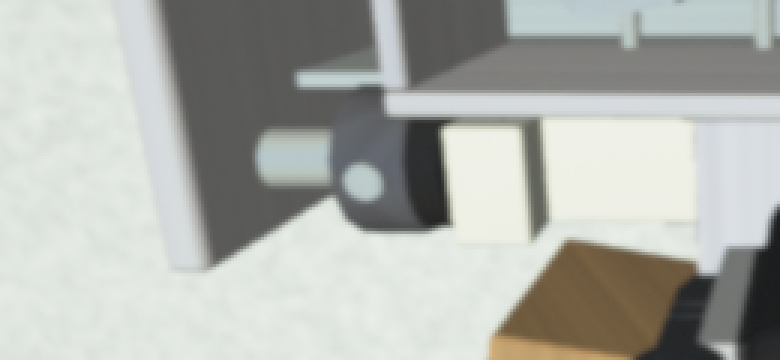

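Close now, but no clear force yet. Creeping on.

Call:
apply_moves(
  motion="-1 0 -0.001 0 0; -1 0 -0.0015 0 0; -1 0 -0.0015 0 0; -1 0 -0.0015 0 0",
)

```text
clock: 15.0
eef_pos: [463.1, 90.2, 267.0]
tcp_rot: [3.141, -0.001, 0.117]
contact_force: [0.1, -2.4, 6.9]
opening: 0.251
```

Call:
apply_moves(
  motion="-1 0 -0.001 0 0; -1 0 -0.0015 0 0; -1 0 -0.0015 0 0; -1 0 -0.0015 0 0",
)

```text
clock: 15.33
eef_pos: [463.0, 91.7, 267.0]
tcp_rot: [3.141, -0.001, 0.117]
contact_force: [0.4, -4.0, 6.9]
opening: 0.249
```

Call:
apply_moves(
  motion="-1 0 -0.001 0 0; -1 0 -0.0015 0 0; -1 0 -0.0015 0 0; -1 0 -0.0015 0 0",
)

```text
clock: 15.67
eef_pos: [462.8, 93.2, 267.0]
tcp_rot: [3.141, -0.001, 0.117]
contact_force: [1.2, -2.5, 7.5]
opening: 0.248
```

```bash
python3 - <<'E'
from h import *
f=grab_frame("wrist"); cv2.imwrite("pics/w10.png",f["img"][:,:,::-1])
for i in range(2):
  grab_frame("side");s=r.sense();print(s["contact_force"],s["eef_pos"])
E
```

```text
[ 0.48627143 -3.98476111  6.90502039] [462.7811151   93.16447027 267.00935804]
[ 0.81236552 -3.02725461  7.95284448] [462.79855396  93.17683815 267.02054003]
```

View pics/w10.png

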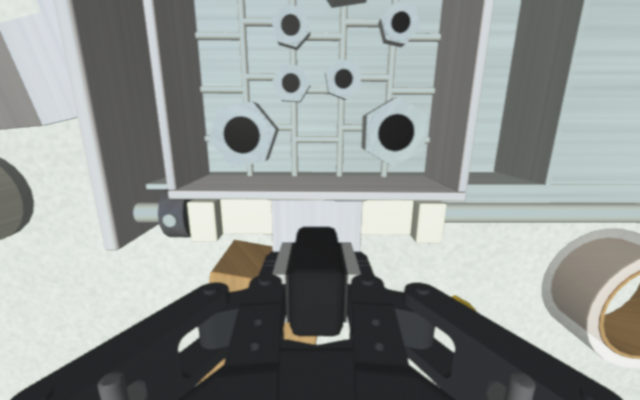

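Call:
apply_moves(
  motion="-1 0 -0.001 0 0; -1 0 -0.0015 0 0; -1 0 -0.0015 0 0; -1 0 -0.0015 0 0",
)

```text
clock: 16.15
eef_pos: [462.6, 94.5, 267.0]
tcp_rot: [3.141, -0.001, 0.117]
contact_force: [0.3, -5.0, 6.1]
opening: 0.251
```

Call:
apply_moves(
  motion="-1 0 -0.001 0 0; -1 0 -0.001 0 0; -1 0 -0.001 0 0",
)

```text
clock: 16.4
eef_pos: [462.5, 95.4, 267.0]
tcp_rot: [3.141, -0.001, 0.117]
contact_force: [0.9, -6.8, 7.0]
opening: 0.253
```

```bash
python3 - <<'E'
from h import *
for i in range(3):
  s=r.sense();print(s["contact_force"],s["eef_pos"]); grab_frame("side");
E
```

```text
[ 0.93835703 -6.8318474   6.98142932] [462.54206626  95.37077769 267.01639666]
[ 1.05923392 -7.41680123  7.9142563 ] [462.54747013  95.36505344 267.02458662]
[ 0.94286893 -6.37005275  6.59961077] [462.53901704  95.34429415 267.02194871]
```

Call:
apply_moves(
  motion="-1 0 -0.001 0 0; -1 0 -0.001 0 0; -1 0 -0.001 0 0",
)

```text
clock: 16.8
eef_pos: [462.5, 96.1, 267.0]
tcp_rot: [3.14, -0.001, 0.117]
contact_force: [1.5, -7.7, 6.7]
opening: 0.255
```

Contact with the collars is felt: the along-rod force rose from about 2.5 to 7.7 N. I back off and shake between 8 and 43 mm clear of it.

Call:
apply_moves(
  motion="-1 0 0.004 0 0; -1 0 0.01 0 0; -1 0 0.026 0 0; -1 0 0.043 0 0; -1 0 0.026 0 0; -1 0 0.008 0 0; -1 0 0.026 0 0; -1 0 0.043 0 0; -1 0 0.026 0 0; -1 0 0.008 0 0; -1 0 0.026 0 0; -1 0 0.043 0 0; -1 0 0.026 0 0; -1 0 0.008 0 0; -1 0 0.026 0 0; -1 0 0.043 0 0; -1 0 0.026 0 0; -1 0 0.02 0 0; -1 0 0.02 0 0; -1 0 0.02 0 0",
  squeeze=60,
)

```text
clock: 18.47
eef_pos: [464.7, 77.4, 267.1]
tcp_rot: [-3.141, -0.001, 0.117]
contact_force: [-0.5, 2.8, 7.5]
opening: 0.255
```

```bash
python3 - <<'E'
from h import *
f=grab_frame("wrist"); cv2.imwrite("pics/w11.png",f["img"][:,:,::-1])
f=grab_frame("side"); cv2.imwrite("pics/s11.png",cv2.resize(f["img"][160:310,260:400,::-1],(560,600)))
s=r.sense();print(s["contact_force"],s["eef_pos"])
E
```

```text
[-0.95628957  3.61662617  7.64798253] [464.72841355  77.40458537 267.07384185]
```

View pics/w11.png

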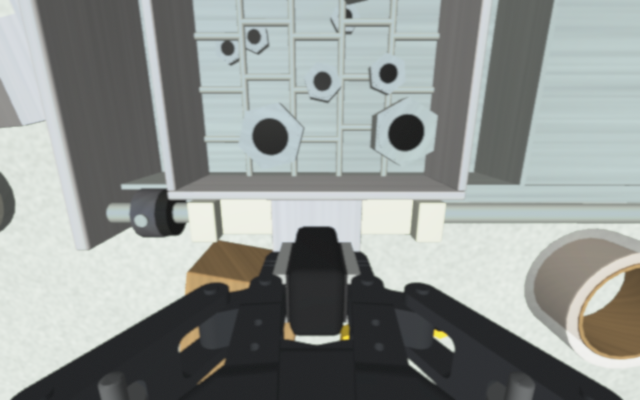

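View pics/s11.png

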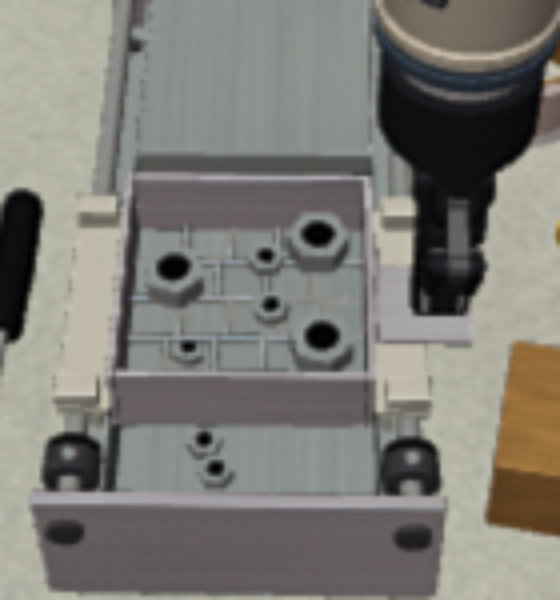

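Two small nuts are in the pan (side crop (205,440), (215,470)) and three are still in the sieve. Continuing, a little brisker.

Call:
apply_moves(
  motion="-1 0 0.012 0 0; -1 0 0.027 0 0; -1 0 0.007 0 0; -1 0 -0.013 0 0; -1 0 0.007 0 0; -1 0 0.027 0 0; -1 0 0.007 0 0; -1 0 -0.013 0 0; -1 0 0.007 0 0; -1 0 0.027 0 0; -1 0 0.007 0 0; -1 0 -0.013 0 0; -1 0 0.007 0 0; -1 0 0.027 0 0; -1 0 0.007 0 0; -1 0 -0.013 0 0; -1 0 0.007 0 0; -1 0 0.02 0 0; -1 0 0.02 0 0",
)

```text
clock: 20.15
eef_pos: [467.2, 56.3, 267.1]
tcp_rot: [3.141, -0.001, 0.118]
contact_force: [1.0, -2.8, 7.9]
opening: 0.249
```

```bash
python3 - <<'E'
from h import *
f=grab_frame("wrist"); cv2.imwrite("pics/w12.png",f["img"][:,:,::-1])
f=grab_frame("side"); cv2.imwrite("pics/s12.png",cv2.resize(f["img"][160:310,260:400,::-1],(560,600)))
s=r.sense();print(s["contact_force"],s["eef_pos"])
E
```

```text
[ 1.19188973 -3.48248757  6.74208179] [467.19185508  56.61115978 267.06371573]
```

View pics/w12.png

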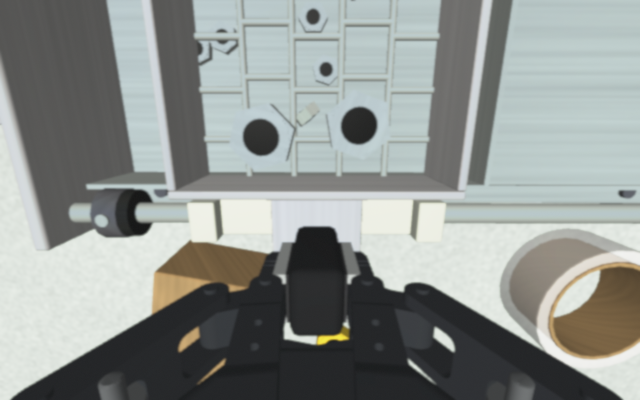

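View pics/s12.png

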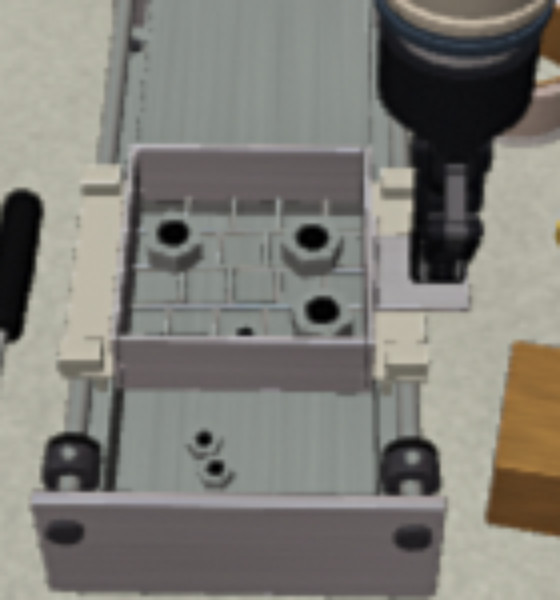

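```bash
python3 - <<'E'
from h import *
f=grab_frame("wrist"); cv2.imwrite("pics/w13.png",cv2.resize(f["img"][0:190,160:470,::-1],(800,490),interpolation=cv2.INTER_CUBIC))
f=grab_frame("scene");cv2.imwrite("pics/c13.png",cv2.resize(f["img"][130:330,180:450,::-1],(800,592),interpolation=cv2.INTER_CUBIC))
E
```

```text
(no output)
```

View pics/w13.png

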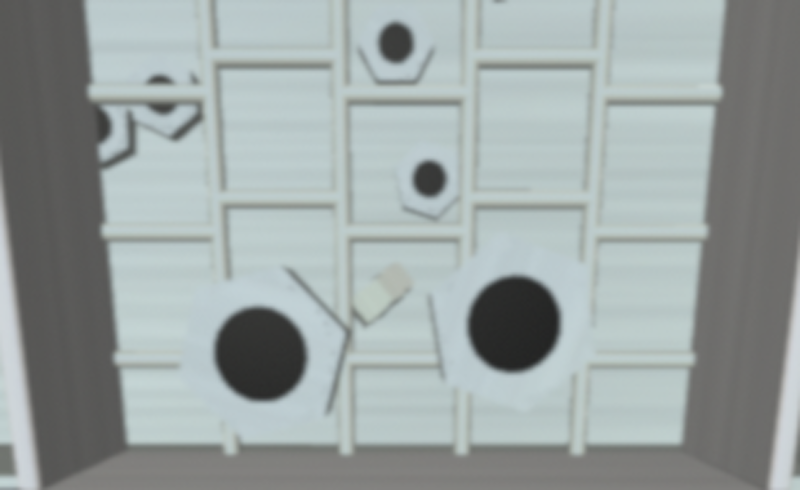

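View pics/c13.png

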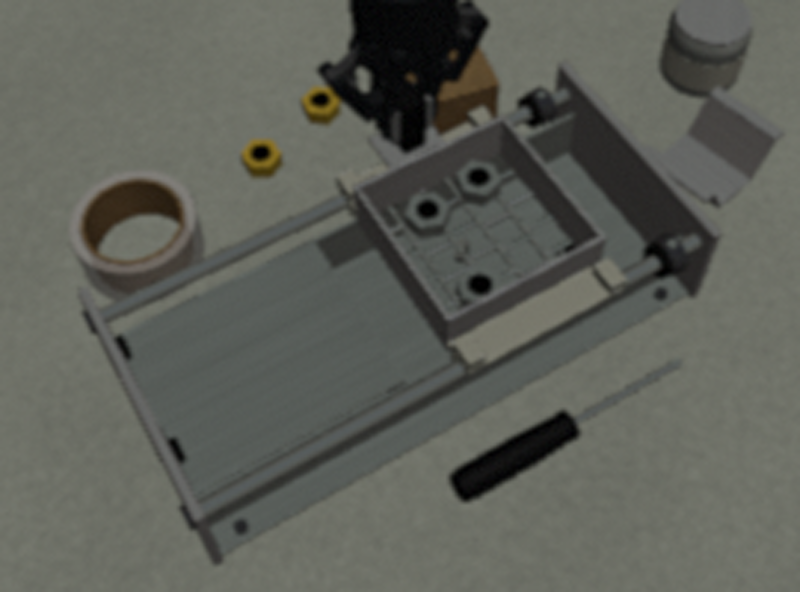

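Four small nuts are now in the pan: two at wrist crop (100-165,90-130), one at (430,178), and one standing on edge at (380,292). The fifth, at (395,40), is larger in view, so it is still on the grid. Shaking again.

Call:
apply_moves(
  motion="-1 0 -0.013 0 0; -1 0 -0.033 0 0; -1 0 -0.013 0 0; -1 0 0.007 0 0; -1 0 -0.013 0 0; -1 0 -0.033 0 0; -1 0 -0.013 0 0; -1 0 0.007 0 0; -1 0 -0.013 0 0; -1 0 -0.033 0 0; -1 0 -0.013 0 0; -1 0 0.007 0 0; -1 0 -0.013 0 0; -1 0 -0.02 0 0; -1 0 -0.02 0 0; -1 0 -0.02 0 0",
)

```text
clock: 21.68
eef_pos: [464.7, 77.5, 267.1]
tcp_rot: [-3.141, -0.001, 0.117]
contact_force: [0.0, 3.1, 7.6]
opening: 0.251
```

```bash
python3 - <<'E'
from h import *
f=grab_frame("wrist"); cv2.imwrite("pics/w14.png",cv2.resize(f["img"][0:190,160:470,::-1],(800,490),interpolation=cv2.INTER_CUBIC))
f=grab_frame("side"); cv2.imwrite("pics/s14.png",cv2.resize(f["img"][160:310,260:400,::-1],(560,600)))
f=grab_frame("scene");cv2.imwrite("pics/c14.png",cv2.resize(f["img"][130:330,250:450,::-1],(600,600),interpolation=cv2.INTER_CUBIC))
s=r.sense();print(s["contact_force"],s["eef_pos"])
E
```

```text
[-5.48000714e-03  3.80660600e+00  7.59532477e+00] [464.75473767  77.387433   267.07830516]
```

View pics/w14.png

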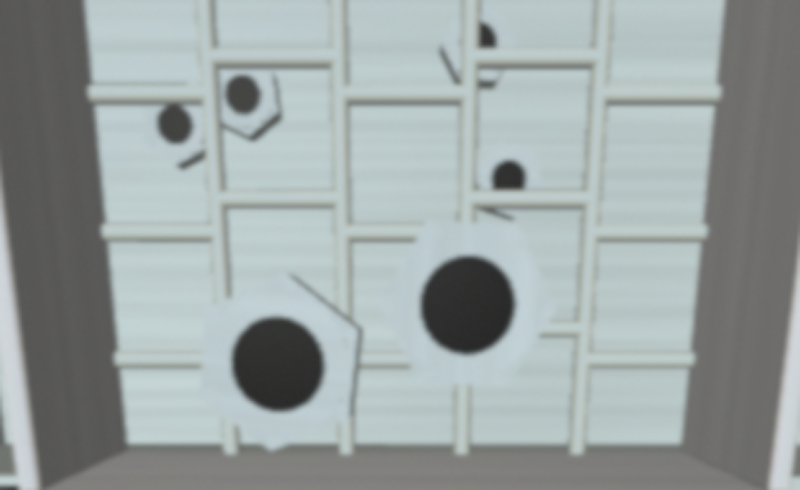

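View pics/s14.png

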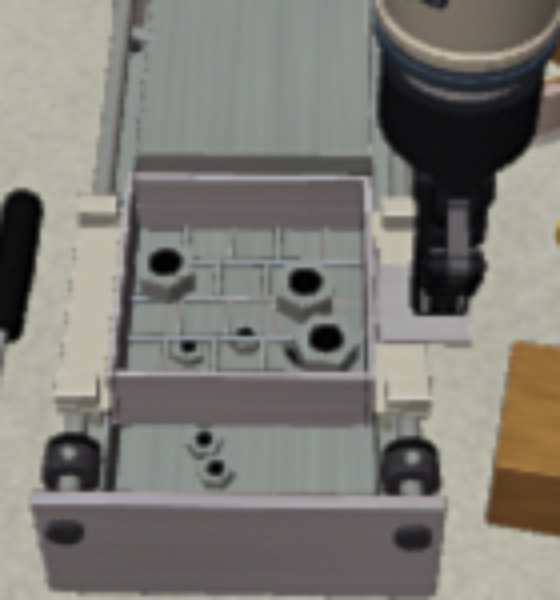

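View pics/c14.png

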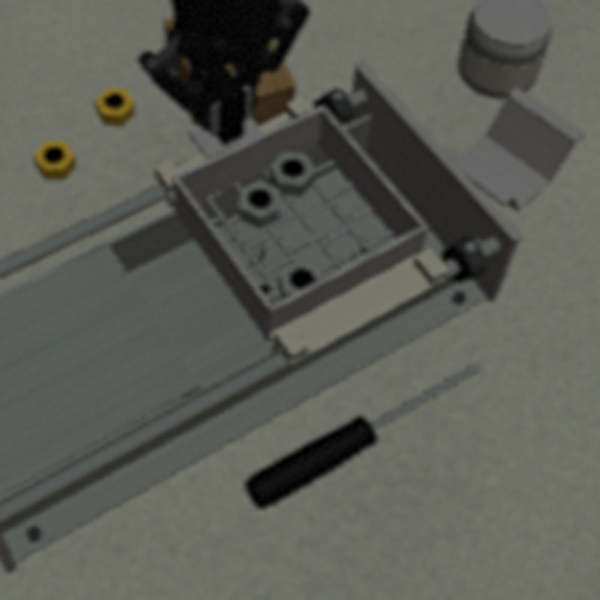

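Four nuts are clearly under the wires, in the pan. The fifth (on edge) is hidden under a big nut. I'll slide back slowly by 40 mm and look.

Call:
apply_moves(
  motion="-1 0 0.001 0 0; -1 0 0.003 0 0; -1 0 0.006 0 0; -1 0 0.01 0 0; -1 0 0.015 0 0; -1 0 0.02 0 0; -1 0 0.025 0 0; -1 0 0.03 0 0; -1 0 0.034 0 0; -1 0 0.037 0 0; -1 0 0.039 0 0; -1 0 0.04 0 0; -1 0 0.04 0 0",
)

```text
clock: 22.92
eef_pos: [469.4, 37.4, 267.1]
tcp_rot: [-3.141, -0.001, 0.117]
contact_force: [-0.0, 0.7, 7.1]
opening: 0.248
```

```bash
python3 - <<'E'
from h import *
f=grab_frame("wrist"); cv2.imwrite("pics/w15.png",cv2.resize(f["img"][0:190,160:470,::-1],(800,490),interpolation=cv2.INTER_CUBIC))
f=grab_frame("side"); cv2.imwrite("pics/s15.png",cv2.resize(f["img"][160:310,260:400,::-1],(560,600)))
s=r.sense();print(s["contact_force"],s["eef_pos"])
E
```

```text
[-0.13224732  0.98304462  7.4400907 ] [469.44140775  37.38993372 267.06644536]
```

View pics/w15.png

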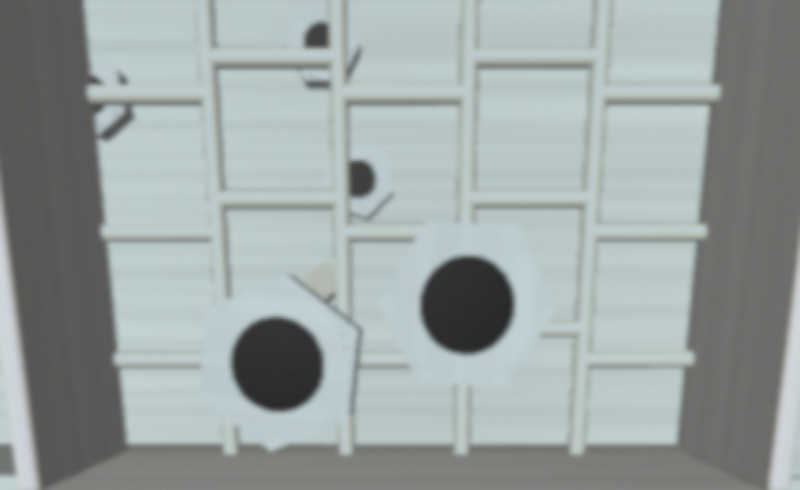

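View pics/s15.png

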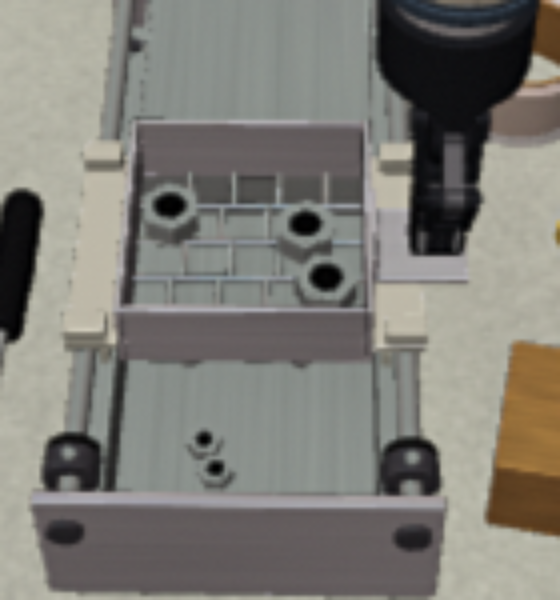

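All five small nuts are in the pan, because the on-edge one moved with the pan rather than the sieve. The three large ones are in the sieve. Sliding home slowly.

Call:
apply_moves(
  motion="-1 0 0.001 0 0; -1 0 0.003 0 0; -1 0 0.006 0 0; -1 0 0.01 0 0; -1 0 0.015 0 0; -1 0 0.02 0 0; -1 0 0.025 0 0; -1 0 0.03 0 0; -1 0 0.035 0 0; -1 0 0.04 0 0; -1 0 0.045 0 0; -1 0 0.05 0 0; -1 0 0.055 0 0; -1 0 0.06 0 0; -1 0 0.065 0 0; -1 0 0.07 0 0; -1 0 0.075 0 0; -1 0 0.079 0 0; -1 0 0.082 0 0; -1 0 0.084 0 0",
)

```text
clock: 24.68
eef_pos: [479.2, -46.1, 267.1]
tcp_rot: [-3.141, -0.001, 0.117]
contact_force: [-1.2, 3.7, 8.1]
opening: 0.247
```

Call:
apply_moves(
  motion="-1 0 0.001 0 0; -1 0 0.003 0 0; -1 0 0.006 0 0; -1 0 0.01 0 0; -1 0 0.015 0 0; -1 0 0.02 0 0; -1 0 0.025 0 0; -1 0 0.03 0 0; -1 0 0.035 0 0; -1 0 0.04 0 0; -1 0 0.045 0 0; -1 0 0.05 0 0; -1 0 0.055 0 0; -1 0 0.06 0 0; -1 0 0.065 0 0; -1 0 0.07 0 0; -1 0 0.074 0 0; -1 0 0.077 0 0; -1 0 0.079 0 0; -1 0 0.08 0 0",
)

```text
clock: 26.35
eef_pos: [488.6, -125.5, 267.1]
tcp_rot: [-3.141, -0.001, 0.117]
contact_force: [0.6, 4.0, 8.5]
opening: 0.253
```

```bash
python3 - <<'E'
from h import *
f=grab_frame("wrist"); cv2.imwrite("pics/w16.png",f["img"][:,:,::-1])
f=grab_frame("side"); cv2.imwrite("pics/s16.png",cv2.resize(f["img"][130:310,240:400,::-1],(533,600)))
s=r.sense();print(s["contact_force"],s["eef_pos"])
E
```

```text
[0.20032492 1.39730728 7.53803831] [ 488.57259789 -125.50491636  267.06723552]
```

View pics/w16.png

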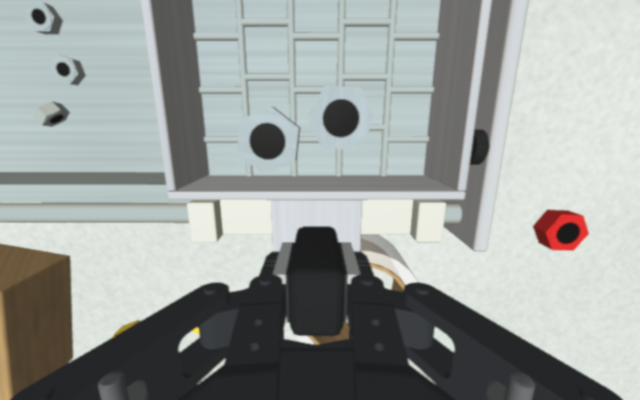

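View pics/s16.png

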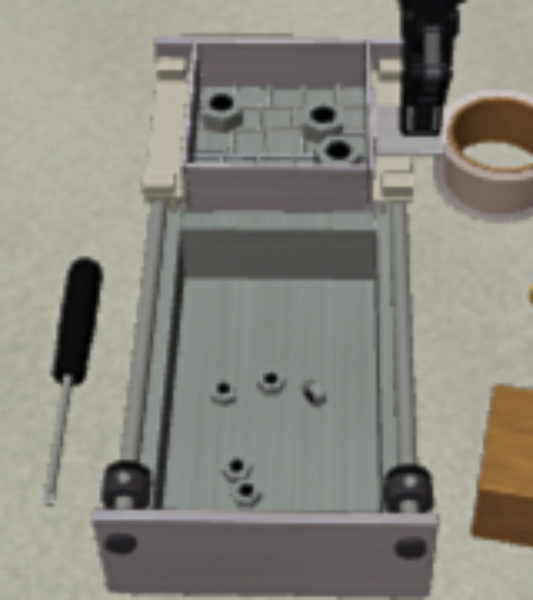

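All five small nuts show in the pan, and the three large ones in the sieve. Creeping to the back stop.

Call:
apply_moves(
  motion="-1 0 0.001 0 0; -1 0 0.003 0 0; -1 0 0.005 0 0; -1 0 0.007 0 0; -1 0 0.007 0 0; -1 0 0.007 0 0",
)

```text
clock: 26.95
eef_pos: [489.4, -132.5, 267.1]
tcp_rot: [-3.141, -0.001, 0.117]
contact_force: [-0.1, 2.0, 8.5]
opening: 0.257
```

Call:
apply_moves(
  motion="-1 0 0.001 0 0; -1 0 0.002 0 0; -1 0 0.002 0 0; -1 0 0.002 0 0",
)

```text
clock: 27.28
eef_pos: [489.6, -134.3, 267.1]
tcp_rot: [-3.141, -0.001, 0.117]
contact_force: [0.2, 2.1, 8.2]
opening: 0.25
```

Call:
apply_moves(
  motion="-1 0 0.001 0 0; -1 0 0.0015 0 0; -1 0 0.0015 0 0; -1 0 0.0015 0 0",
)

```text
clock: 27.62
eef_pos: [489.8, -135.7, 267.1]
tcp_rot: [-3.141, -0.001, 0.117]
contact_force: [-0.6, 3.6, 8.9]
opening: 0.251
```

Call:
apply_moves(
  motion="-1 0 0.001 0 0; -1 0 0.0015 0 0; -1 0 0.0015 0 0; -1 0 0.0015 0 0",
)

```text
clock: 27.95
eef_pos: [489.9, -137.1, 267.1]
tcp_rot: [-3.141, -0.001, 0.117]
contact_force: [-1.0, 4.5, 9.4]
opening: 0.247
```

Call:
apply_moves(
  motion="-1 0 0.001 0 0; -1 0 0.001 0 0; -1 0 0.001 0 0; -1 0 0.001 0 0",
)

```text
clock: 28.28
eef_pos: [490.0, -137.9, 267.0]
tcp_rot: [-3.14, -0.0, 0.117]
contact_force: [-0.5, 6.4, 9.5]
opening: 0.249
```

Call:
apply_moves(
  motion="-1 0 0.001 0 0; -1 0 0.001 0 0; -1 0 0.001 0 0; -1 0 0.001 0 0",
)

```text
clock: 28.62
eef_pos: [490.0, -138.6, 267.1]
tcp_rot: [-3.14, -0.0, 0.117]
contact_force: [-0.9, 8.8, 9.6]
opening: 0.248
```

```bash
python3 - <<'E'
from h import *
f=grab_frame("wrist"); cv2.imwrite("pics/w17.png",f["img"][:,:,::-1])
s=r.sense();print(s["contact_force"],s["eef_pos"])
E
```

```text
[-1.15899743  8.72468266 10.26989118] [ 490.00763866 -138.60976688  267.04618731]
```

View pics/w17.png

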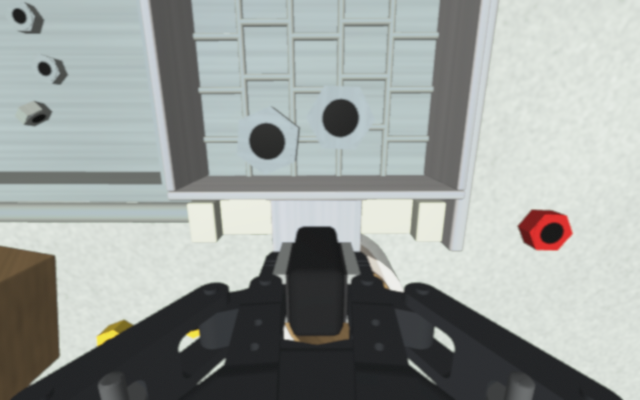

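The buffers are felt (about 6 N above friction). I relieve 1 mm, open and check.

Call:
apply_moves(
  motion="-1 0 -0.001 0 0; -1 0 -0.001 0 0; -0.4 0 -0.001 0 0; -0.3 0 -0.001 0 0; -0.2 0 -0.001 0 0; 0 0 -0.001 0 0; 0.3 0 -0.001 0 0; 0.6 0 -0.001 0 0; 0.6 0 -0.001 0 0; 0.6 0 -0.001 0 0; 0.6 0 -0.001 0 0",
)

```text
clock: 29.58
eef_pos: [489.9, -138.9, 266.7]
tcp_rot: [-3.142, 0.0, 0.117]
contact_force: [0.1, -0.4, 0.2]
opening: 0.797
```

```bash
python3 - <<'E'
from h import *
f=grab_frame("wrist"); cv2.imwrite("pics/w18.png",f["img"][:,:,::-1])
s=r.sense();print(s["contact_force"],s["eef_pos"],s["opening"])
E
```

```text
[-0.34181653  0.45640953 -0.05731473] [ 489.85162064 -138.88028977  266.6792283 ] 0.8018313455230969
```

View pics/w18.png

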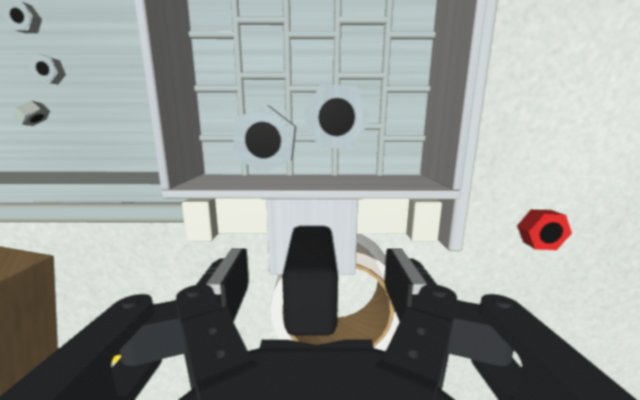

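Call:
apply_moves(
  motion="1 0 0 -0.01 0; 1 0 0 -0.03 0; 1 0 0 -0.055 0; 1 0 0 -0.08 0; 1 0 0 -0.1 0; 1 0 0 -0.11 0; 1 0 0 -0.11 0",
)

```text
clock: 30.22
eef_pos: [490.5, -139.0, 379.4]
tcp_rot: [3.14, -0.004, 0.117]
contact_force: [0.2, -0.0, 0.2]
opening: 1.002
```

```bash
python3 - <<'E'
from h import *
F={c:grab_frame(c) for c in("wrist","side","scene")}
cv2.imwrite("pics/w19.png",F["wrist"]["img"][:,:,::-1])
cv2.imwrite("pics/s19.png",cv2.resize(F["side"]["img"][130:310,240:400,::-1],(533,600)))
cv2.imwrite("pics/c19.png",cv2.resize(F["scene"]["img"][130:330,180:450,::-1],(800,592),interpolation=cv2.INTER_CUBIC))
c,s=np.cos(.117),np.sin(.117)
for cam in F:
  for q in("sieve","sieve_grip","back_stop"):
    for d in spotter.place_of(q,cam)[:1]:
      v=np.array(d["point"])-[575.5,7.2,0]; print(cam,q,round(d["conf"],2),"bench",round(c*v[0]+s*v[1],1),round(-s*v[0]+c*v[1],1),round(v[2],1))
E
```

```text
wrist sieve 0.56 bench 4.3 -128.9 59.0
wrist sieve_grip 0.87 bench -101.3 -133.5 111.0
wrist back_stop 0.63 bench 3.3 -201.8 80.2
side sieve 0.74 bench 3.5 -130.5 66.8
side sieve_grip 0.95 bench -101.6 -132.8 107.7
side back_stop 0.9 bench 3.3 -200.8 79.4
scene sieve 0.81 bench 1.0 -131.2 63.4
scene sieve_grip 0.85 bench -103.5 -132.5 106.2
scene back_stop 0.77 bench 1.8 -201.9 74.7
```

View pics/w19.png

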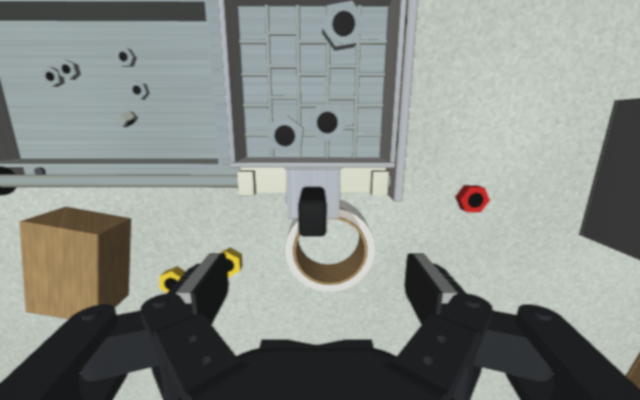

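View pics/s19.png

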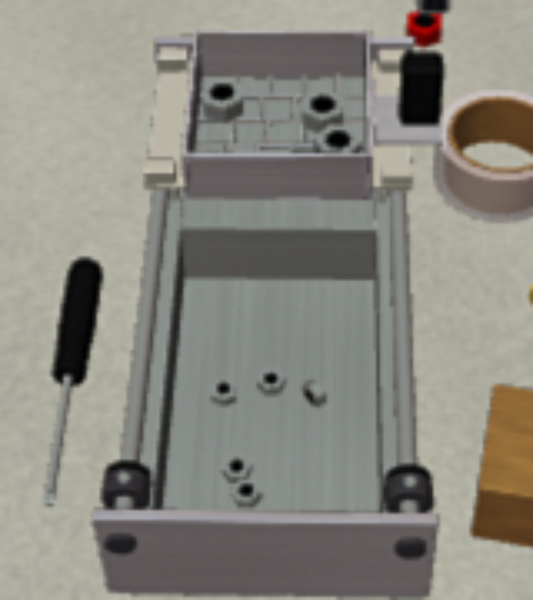

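View pics/c19.png

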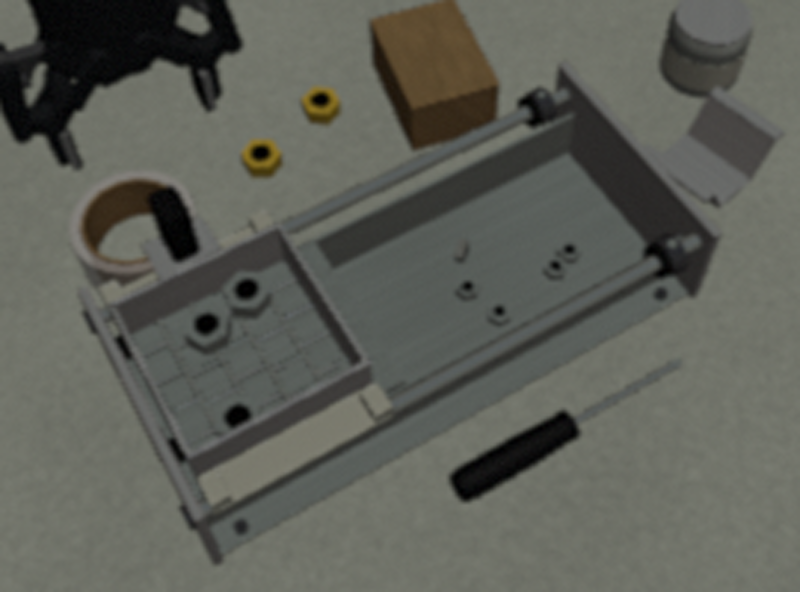

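The last views show five small nuts in the pan, three large ones in the sieve, the grip free, and the bystanders where they were. By force and image shift the sieve rests about 0.5 mm from the buffers. Handing in.

```bash
python3 - <<'E'
from rig import r
s=r.sense(); print(s["contact_force"],s["clock"]); print(r.sign_off())
E
```

```text
[ 0.32641865 -0.34437104  0.24605717] 30.8167
the job is handed in; nothing more can be done
None
```

I drew the sieve out until it touched the stop collars, shook it just clear of them in three bursts, slid it home and let go. The job was handed in at 30.8 s; no verdict is given.

**Collars:** the force along the rods rose from about 2.5 N to about 8 N as the sieve met them. That reading includes the sliding friction, so contact was gentle.

**Nuts:** the last pictures show all five small nuts in the catch pan, one of them standing on its edge. The three large nuts are in the sieve.

**Home:** at the back stop the reading rose to about 9 N, friction included. When I let go, the sieve sprang back about 2 mm, so by force and picture shift it rests about 0.5 mm from the buffers.

**Checks that disagreed:** from the networks' grip readings the sieve stands 1–2 mm short of the buffers, from their sieve-centre readings 3–6 mm short. The limit is 4 mm and the networks are only good to about 4 mm. I trusted the force and the picture shift and did not push again.

**Surroundings:** the bystanders looked unmoved, and the gripper was clear with no force on it at hand-in.

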